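# Dispense the round blanks into a tray

### The arm

A 6-joint arm with a two-finger parallel gripper is mounted at the origin on the work surface. World frame = base frame: x ahead of the robot, y to its left, z up, the work surface at z = 0. Lengths are in m, angles in rad, forces in N, time in s.
With the tool pointing down it reaches from about 0.25 to 0.775 m from the base axis. Payload 4 kg.
Tool frame: the origin (TCP) lies at the very end of the fingers, on their centre line; the grasp point (between the pads) lies 19 mm behind it; z points along the fingers, y is the line along which they close (so a half turn about z gives the same grasp; the last joint's range is limited). The gripper opens to 85 mm and grips with 20 to 120 N. Pads are 22 mm wide; open, the fingers measure 114 mm over their backs; the gripper's body (76 mm by 85 mm) begins 54 mm behind the grasp point. The pads swing forward as they close: fully open they stand 13 mm farther back than shut.
Start: joints at [1.156, 0.087, 1.371, -0, 1.684, -0.103], TCP at [0.169, 0.523, 0.231] pointing down, gripper open.
Joint ranges: [-3.1, 3.1], [-0.76, 2.03], [0.27, 2.55], [-1.08, 4.22], [0.17, 2.65], [-2.57, 2.57]. Speed limits (rad/s): [2.79, 2.79, 3.14, 3.14, 3.14, 3.14].

### API

Orientations are given as a unit quaternion [w, x, y, z].
In Python, from plant import move_to, line_to, goto_joints, open_jaws, grab, hold, solve_ik, snapshot, PlanningError, finish_job, read_time_s, read_q, read_joint_velocities, read_effort, read_ee_pos, read_ee_rot, read_wrist_force, read_moment, read_gripper_width, read_finger_force gives the robot as it stands. Calls block until the motion is done:
- move_to(position, orientation): joint-space move of the TCP to a pose.
- line_to(position, ori=None, max_speed=0.15, until_force=None): straight line of the TCP; ori=None keeps the orientation; max_speed is the mean speed in m/s. With until_force (N) it stops when the force on the tool has changed by that much, and returns True; else False.
- goto_joints(angles): joint-space move.
- open_jaws() and grab(): open the fingers fully, or close them until they stop; the grip force is fixed at half the most.
- hold(seconds).
- solve_ik(position, orientation): joint angles nearest the present ones, or None.
- snapshot(name): name is "side" or "top"; returns a dict with "frame" (420x560x3 uint8, red, green, blue), "fx", "fy", "cx", "cy" (pixels), "distortion" ([k1, k2, p1, p2, k3] as OpenCV has them; the pictures are not rectified), "extrinsics" (4x4, takes a point from world to camera coordinates). Camera axes: x right, y down, z forward; pixel columns grow to the right and rows downward; lengths in m; the calibration is good to about 2 mm. A picture is of the moment at which its call begins. There is no depth.
A pose or a line that the arm cannot do raises PlanningError and nothing moves.
- finish_job(): hands the job in; it is judged then, once.
Readings, each from a call of its own:
- read_time_s(): time.
- read_q(): joint angles.
- read_joint_velocities(): joint speeds.
- read_effort(): joint torques, N m.
- read_ee_pos(): TCP position.
- read_ee_rot(): TCP orientation.
- read_wrist_force(): force on the tool from outside, world axes, zero at the start.
- read_moment(): the same for the moment, N m.
- read_gripper_width(): opening from 0.0 (shut) to 1.0 (fully open).
- read_finger_force(): force on a finger pad.
Only numpy, scipy, OpenCV 4.12 (cv2) and the standard library are available. Lean on these libraries where they do the work, as an engineer would, in place of code of your own. Each camera call takes 0.05 s, during which the arm holds its last target. There are 200 camera calls.

### The job

Take the plywood tray by its handle, stand it flat on the bench under the spout of the dispenser that holds the round pieces, and only then slide that dispenser's black grip all the way to its end stop so that all three round pieces slide down into the tray. Let no round piece fall on the bench, leave the tray standing there upright with the pieces in it and the gate fully open, and leave the dispenser of square pieces shut and the other things on the bench where they are.

Things in the scene. Friction and masses are not known exactly. Their poses are not given: they have to be found in the camera images.
- tray: square open plywood tray, outside 130 x 130 mm, 58 mm high, walls and floor 5 mm, about 0.14 kg, with a dark wooden handle. Origin under the middle of its floor; x and y along the sides, z up; the handle sticks out towards -x from the middle of the -x wall
- tray_handle (a point): middle of the top face of the tray's handle, 93 mm from the tray's origin along its -x, 46 mm above the tray's underside; the handle is a bar 52 mm long (tray x), 22 mm wide (tray y), 28 mm high
- disc_dispenser: fixed plywood dispenser chute holding the three round pieces in a row. Origin on the bench straight below the lip's middle; x points level up the lane, y the way the gate opens, z up. Lane open-topped, 30 degrees steep, 58 mm wide inside, 165 mm long; lip 88 mm up (underside 82). Under the lip the space is free for 65 mm back, then come the legs.
- disc_spout (a point): middle of the lip of the disc dispenser, 88 mm above the bench, where the pieces drop off towards the dispenser's -x; they land up to about 80 mm ahead of it, so most of the tray belongs ahead of the lip
- disc_gate (a joint): the sliding gate of the disc dispenser, m: 0 shut (gate across the lane), 0.075 fully open against its end stop. It runs between stops on a rail (local y -0.046 to 0.129) along the dispenser's +y axis, with about 2 N of friction, and stays where left. Plate and grip reach 44 mm ahead of the lip; lowest edge 85 mm above the bench
- disc_grip (a point): centre of the top face of the black upright grip on the disc dispenser's gate; the grip is 22 mm (dispenser x) by 30 mm (dispenser y), its top is 192 mm above the bench and its free sides are 60 mm high below that; it moves with the gate
- block_dispenser: fixed plywood dispenser chute holding the three square pieces in a row. Built exactly like disc_dispenser, same frame and sizes.
- block_spout (a point): middle of the lip of the block dispenser, 88 mm above the bench, where the pieces drop off towards the dispenser's -x; they land up to about 80 mm ahead of it, so most of the tray belongs ahead of the lip
- block_gate (a joint): the sliding gate of the block dispenser, m: 0 shut (gate across the lane), 0.075 fully open against its end stop. It runs between stops on a rail (local y -0.046 to 0.129) along the dispenser's +y axis, with about 2 N of friction, and stays where left. Plate and grip reach 44 mm ahead of the lip; lowest edge 85 mm above the bench
- block_grip (a point): centre of the top face of the black upright grip on the block dispenser's gate; the grip is 22 mm (dispenser x) by 30 mm (dispenser y), its top is 192 mm above the bench and its free sides are 60 mm high below that; it moves with the gate
- disc1: loose wooden disc, 50 mm across, 18 mm thick, lying in the lane; origin in the middle of its underside
- disc2: loose wooden disc, 50 mm across, 18 mm thick, lying in the lane; origin in the middle of its underside
- disc3: loose wooden disc, 50 mm across, 18 mm thick, lying in the lane; origin in the middle of its underside
- block1: loose square wooden block, 46 x 46 mm, 18 mm thick, lying in the lane; origin in the middle of its underside
- block2: loose square wooden block, 46 x 46 mm, 18 mm thick, lying in the lane; origin in the middle of its underside
- block3: loose square wooden block, 46 x 46 mm, 18 mm thick, lying in the lane; origin in the middle of its underside
- glue: white glue bottle, 54 mm across, 130 mm tall, origin at its foot; a bystander
- tape: roll of clear tape lying flat, 96 mm across, 40 mm high; a bystander
- cutter: yellow rotary cutter lying down, about 160 mm long; a bystander
- plaque: thin round engraved plywood plaque, 170 mm across, 6 mm thick, lying on the bench; a bystander
- pencil_cup: white ceramic cup with pencils, 72 mm across, 90 mm tall (pencils to 148 mm); a bystander
Mind the look-alikes: they are no part of the job. Leave any blue or green look-alike of the disc1 alone.

How it is judged:
On the way, in this order (a step that is already met when the one before it is completed fails the run):
1. the tray stands flat on the bench with its mouth under the spout of the round pieces' dispenser, the gate still shut (x of disc_spout in the frame of tray between -0.065 and 0.065 m and y of disc_spout in the frame of tray between -0.065 and 0.065 m and height (world z) of tray below 0.008 m and angle between tray's own z axis and vertical below 0.08 rad and value of joint disc_gate below 0.01 m), for 0.2 s.
2. the gate grip of the round pieces' dispenser is at its end stop (value of joint disc_gate above 0.071 m), for 0.2 s.
At the end, for the whole second after the job is handed in: Disc gate within 4 mm of its 75 mm end stop; three discs at rest in the tray (origins within 65 mm of its x and y axes, under 60 mm up); tray flat on the bench (8 mm, 0.08 rad); block gate shut (10 mm), blocks moved under 20 mm, bystanders under 40 mm (height (world z) of tray below 0.008 m and angle between tray's own z axis and vertical below 0.08 rad and value of joint disc_gate above 0.071 m and value of joint block_gate below 0.01 m and linear speed of each of tray, disc1, disc2, disc3 below 0.02 m/s and x of disc1 in the frame of tray between -0.065 and 0.065 m and y of disc1 in the frame of tray between -0.065 and 0.065 m and z of disc1 in the frame of tray between -0.005 and 0.06 m and x of disc2 in the frame of tray between -0.065 and 0.065 m and y of disc2 in the frame of tray between -0.065 and 0.065 m and z of disc2 in the frame of tray between -0.005 and 0.06 m and x of disc3 in the frame of tray between -0.065 and 0.065 m and y of disc3 in the frame of tray between -0.065 and 0.065 m and z of disc3 in the frame of tray between -0.005 and 0.06 m and distance of each of block1, block2, block3 from where it was at the start of the episode below 0.02 m and distance of each of glue, tape, cutter, plaque, pencil_cup from where it was at the start of the episode below 0.04 m); the robot touches nothing.
It fails at once if a round piece falls beside the tray (below 45 mm and outside the tray) ((height (world z) of disc1 below 0.045 m and (x of disc1 in the frame of tray above 0.07 m or x of disc1 in the frame of tray below -0.07 m or y of disc1 in the frame of tray above 0.07 m or y of disc1 in the frame of tray below -0.07 m)) or (height (world z) of disc2 below 0.045 m and (x of disc2 in the frame of tray above 0.07 m or x of disc2 in the frame of tray below -0.07 m or y of disc2 in the frame of tray above 0.07 m or y of disc2 in the frame of tray below -0.07 m)) or (height (world z) of disc3 below 0.045 m and (x of disc3 in the frame of tray above 0.07 m or x of disc3 in the frame of tray below -0.07 m or y of disc3 in the frame of tray above 0.07 m or y of disc3 in the frame of tray below -0.07 m))).
It fails at once if the square pieces' gate is opened (value of joint block_gate above 0.02 m).
It fails at once if a bystander is pushed away (distance of any of glue, tape, cutter, plaque, pencil_cup from where it was at the start of the episode above 0.04 m).
It also fails if it takes over 48 s, if anything falls off the work surface, if the arm or the gripper's body presses on something with over 40 N, if the wrist force passes 120 N, or if a joint passes its speed limit or range.

## Working session

There is one attempt and no reset: what is moved stays moved. The work goes in short steps, each a Python script; the robot and the scene stay as the last script left them, time stands still between calls to the robot, and variables do not carry over. Pictures are saved under pics/ and viewed, at most 12 in all, crops included, and the job is handed in when it is done.

```bash
mkdir -p pics; python3 - <<'E'
from plant import *
import cv2,pickle,numpy as np
for n in("side","top"):
    s=snapshot(n);pickle.dump(s,open(n+".pkl","wb"));cv2.imwrite(f"pics/{n}0.png",cv2.resize(s["frame"][:,:,::-1],(784,588)))
    E=np.array(s["extrinsics"]);print(n,s["fx"],s["distortion"],-E[:3,:3].T@E[:3,3])
print(read_time_s(),read_ee_rot())
E
```

```text
side 391.45782617329667 [-0.07292583  0.          0.          0.          0.        ] [0.25253286 0.82312446 0.75993091]
top 395.6354711945848 [0.00327597 0.         0.         0.         0.        ] [0.33144601 0.01464691 1.1875976 ]
0.1 [-2.62629677e-04  1.55289723e-01  9.87868446e-01 -9.83498634e-04]
```

View pics/side0.png

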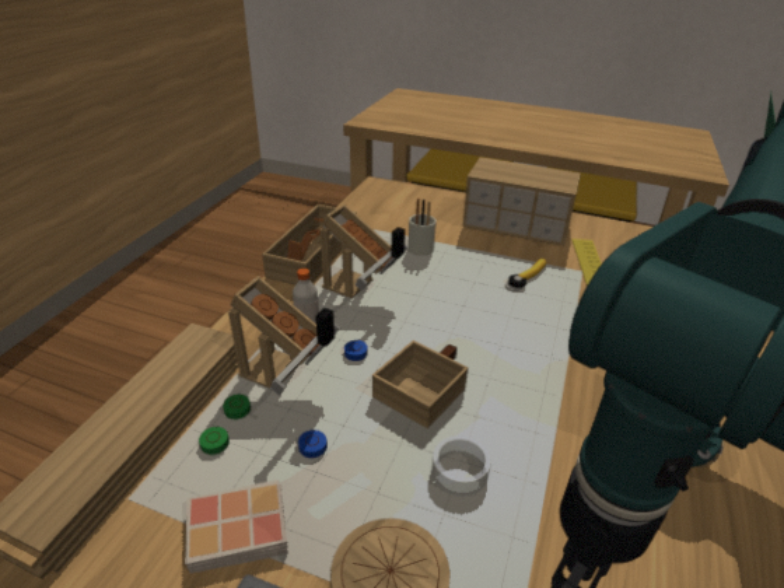

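View pics/top0.png

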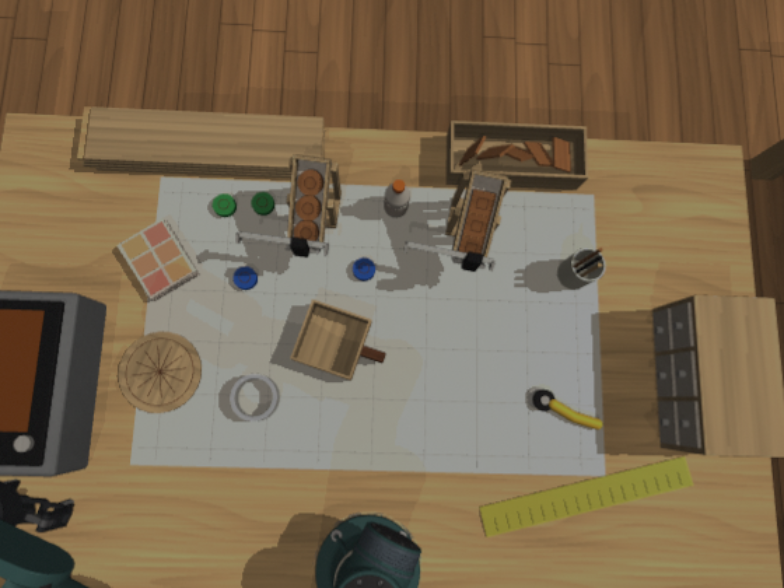

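The top view shows two dispensers. The one at (308,205) holds round pieces, so it is the disc dispenser; the one at (480,215) holds squares. The tray is at (333,340) with its handle at (372,354). The blue discs at (245,278) and (364,269) and the green ones at (225,205) and (263,203) are look-alikes lying on the bench. I'll check this in an enlarged crop.

```bash
python3 - <<'E'
import cv2,pickle,numpy as np
t=pickle.load(open("top.pkl","rb"))["frame"][:,:,::-1];s=pickle.load(open("side.pkl","rb"))["frame"][:,:,::-1]
# top crop x160-290,y100-280 ; side crop x155-345,y190-310
a=cv2.resize(t[105:205,155:285],None,fx=6,fy=6,interpolation=cv2.INTER_CUBIC)
b=cv2.resize(s[190:290,155:285],None,fx=6,fy=6,interpolation=cv2.INTER_CUBIC)
cv2.imwrite("pics/ctop.png",a);cv2.imwrite("pics/cside.png",b)
cv2.imwrite("pics/ctray.png",cv2.resize(t[205:280,195:285],None,fx=8,fy=8,interpolation=cv2.INTER_CUBIC))
E
```

```text
(no output)
```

View pics/ctop.png

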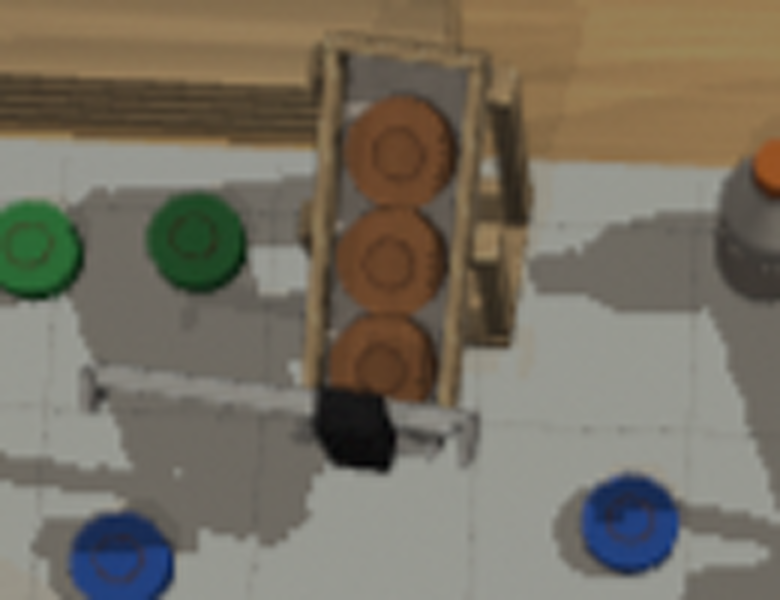

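View pics/cside.png

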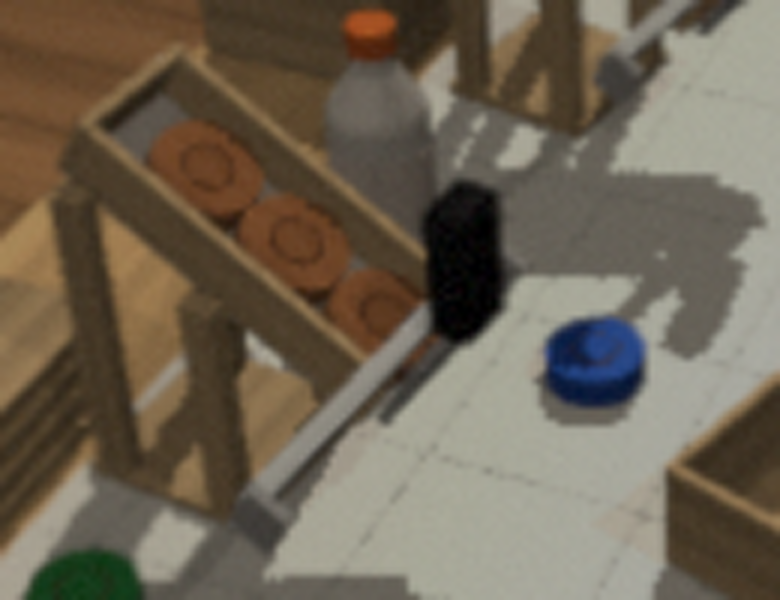

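View pics/ctray.png

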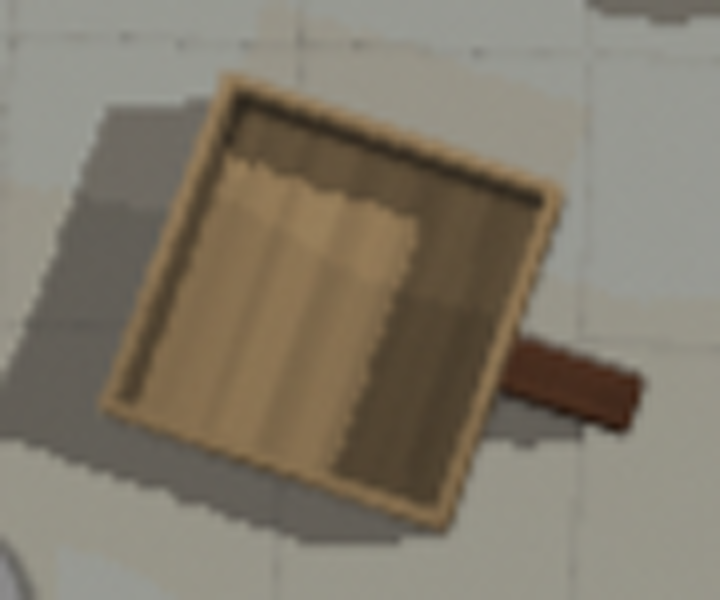

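The crops confirm it. The dispenser with three round brown pieces is the disc one: centres in the top crop are (400,153), (388,260), (382,368), with a black grip at (350,420). I also have the tray's rim corners and handle. Next I'll triangulate these points.

```bash
cat > h.py <<'E'
import cv2,numpy as np
def ray(s,u,v):
    K=np.array([[s["fx"],0,s["cx"]],[0,s["fy"],s["cy"]],[0,0,1]])
    p=cv2.undistortPoints(np.array([[[u,v]]],float),K,np.array(s["distortion"]))[0,0]
    E=np.array(s["extrinsics"]);R=E[:3,:3];d=R.T@np.array([p[0],p[1],1]);return -R.T@E[:3,3],d/np.linalg.norm(d)
def plane(s,uv,z):
    c,d=ray(s,*uv);return c+d*(z-c[2])/d[2]
def tri(s1,a,s2,b):
    c,d=ray(s1,*a);e,f=ray(s2,*b)
    k=np.linalg.lstsq(np.c_[d,-f],e-c,rcond=None)[0];p=c+d*k[0];q=e+f*k[1];return (p+q)/2,np.linalg.norm(p-q)
def proj(s,P):
    E=np.array(s["extrinsics"]);K=np.array([[s["fx"],0,s["cx"]],[0,s["fy"],s["cy"]],[0,0,1]])
    return cv2.projectPoints(np.array(P,float).reshape(-1,3),cv2.Rodrigues(E[:3,:3])[0],E[:3,3],K,np.array(s["distortion"]))[0][:,0]
E
python3 - <<'E'
from h import *;import pickle
np.set_printoptions(precision=4,suppress=True)
T=pickle.load(open("top.pkl","rb"));S=pickle.load(open("side.pkl","rb"))
ct=lambda x,y:(155+x/6-.42,105+y/6-.42); cs=lambda x,y:(155+x/6-.42,190+y/6-.42); cr=lambda x,y:(195+x/8-.44,205+y/8-.44)
C=np.array([plane(T,cr(*p),.058) for p in[(228,75),(563,188),(447,530),(103,408)]])
print("tray",C.mean(0),[np.linalg.norm(C[i]-C[i-1]) for i in range(4)])
for i in range(4):
    d=C[i]-C[i-1];print(np.degrees(np.arctan2(d[1],d[0])))
f=T["frame"].astype(int);hsv=cv2.cvtColor(T["frame"],cv2.COLOR_RGB2HSV)
for n,p in(("h end",(634,403)),("h wall",(512,365)),("h mid",(575,382))):print(n,plane(T,cr(*p),.046))
D=[]
for a,b in(((400,153),(207,167)),((388,260),(297,240)),((382,368),(382,312))):
    p,e=tri(T,ct(*a),S,cs(*b));D.append(p);print("disc",p,e)
print("rail left",tri(T,ct(90,385),S,cs(262,510)))
print("grip",tri(T,ct(348,410),S,cs(465,190)),plane(T,ct(348,410),.192),plane(S,cs(465,190),.192))
D=np.array(D);d=D[0]-D[2];print("slope",np.degrees(np.arctan2(d[2],np.hypot(d[0],d[1]))),"yaw",np.degrees(np.arctan2(d[1],d[0])),np.linalg.norm(d))
y=np.arctan2(d[1],d[0]);l=D.mean(0);h=np.array([np.cos(y),np.sin(y)])
print("lip",l[:2]-h*((l[2]-.1036)/np.tan(np.radians(30))-.009))
for n,p in(("wallL top",(333,45)),("wallL bot",(310,385)),("wallR top",(475,60)),("wallR bot",(450,400))):print(n,plane(T,ct(*p),.2 if 'top' in n else .115))
for n,p in(("blueL",(120,555)),("blueR",(630,522)),("railL",(90,385)),("railR",(465,420))):print(n,plane(T,ct(*p),.018 if 'b' in n else .12))
E
```

```text
tray [0.4543 0.0893 0.058 ] [np.float64(0.1269394139972441), np.float64(0.12774889513276266), np.float64(0.1286261001450453), np.float64(0.1292375558874764)]
-17.30558509463492
-106.89324245979745
163.35802702088503
72.35805698863463
h end [ 0.4213 -0.0187  0.046 ]
h wall [0.4336 0.0257 0.046 ]
h mid [0.4282 0.0028 0.046 ]
disc [0.7464 0.1377 0.1616] 0.002084209915235969
disc [0.7026 0.143  0.1386] 0.0036017214986546328
disc [0.6602 0.1465 0.1137] 0.00033845875522810925
rail left (array([0.6431, 0.2784, 0.1224]), np.float64(0.002199236782043186))
grip (array([0.6153, 0.1499, 0.1942]), np.float64(0.0020584833829531872)) [0.617  0.1505 0.192 ] [0.6156 0.1474 0.192 ]
slope 28.909471469809265 yaw -5.8452171923964915 0.09896751360594572
lip [0.6528 0.1475]
wallL top [0.7808 0.1654 0.2   ]
wallL bot [0.6504 0.1793 0.115 ]
wallR top [0.7766 0.1028 0.2   ]
wallR bot [0.6457 0.114  0.115 ]
blueL [0.5874 0.2832 0.018 ]
blueR [0.6139 0.0293 0.018 ]
railL [0.6449 0.2794 0.12  ]
railR [0.635  0.1061 0.12  ]
```

```bash
cat >> h.py <<'E'
def down(deg):
    t=np.radians(deg)/2;return [0,float(np.cos(t)),float(np.sin(t)),0]
LIP=np.array([.651,.147]);YAW=-5.3
U=np.array([np.cos(np.radians(YAW)),np.sin(np.radians(YAW))]);V=np.array([-U[1],U[0]])
def disp(x,y,z): return [*(LIP+U*x+V*y),z]
E
python3 - <<'E'
from h import *;from plant import *
import pickle
T=pickle.load(open("top.pkl","rb"));print("tape",plane(T,(254/1.4,397/1.4),.04))
q=down(72.9);h=[.4275,.0015]
move_to([*h,.15],q);line_to([*h,.016],max_speed=.12)
grab();print(read_gripper_width(),read_finger_force(),read_time_s(),read_q())
line_to([*h,.116],max_speed=.12)
print(read_gripper_width(),read_wrist_force(),read_moment(),read_ee_pos(),read_time_s())
for n in("side","top"):
    s=snapshot(n);pickle.dump(s,open(n+"1.pkl","wb"))
    if n=="side":cv2.imwrite("pics/side1.png",s["frame"][:,:,::-1])
w=disp(-.243,0,.116);print(w,solve_ik(w,down(YAW)))
E
```

```text
tape [0.33278484 0.24048863 0.04      ]
0.24778247787056948 60.44106602668762 4.075 [-1.29256873e-01 -3.26561976e-02  1.94029827e+00 -2.03824171e-04
  1.23399407e+00  1.69035720e-01]
0.24742580429964028 [-0.43265861  0.04948261 -0.5484994 ] [-0.13307045  0.04437578 -0.03076654] [0.42673497 0.00160852 0.1148686 ] 5.0583
[np.float64(0.4090388983411466), np.float64(0.16944605274951446), 0.116] [ 2.64544634e-01 -1.01441293e-01  1.78952028e+00 -4.44089210e-16
  1.45351367e+00  1.92784341e+00]
```

View pics/side1.png

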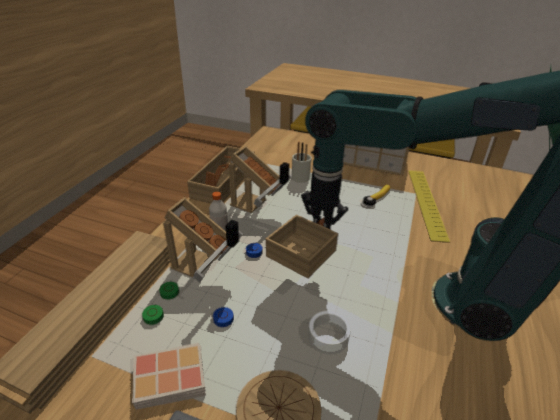

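The tray is held level at about (300,245), and the scene is undisturbed. Next I'll carry it, lower it ahead of the gate and slide it under the spout.

```bash
python3 - <<'E'
from h import *;from plant import *
import pickle
q=down(YAW)
line_to(disp(-.243,0,.116),ori=q,max_speed=.08)
line_to(disp(-.243,0,.028),max_speed=.1)
x=-.043-.093
line_to(disp(x,0,.028),max_speed=.07)
print(line_to(disp(x,0,.012),max_speed=.03,until_force=3),read_ee_pos(),read_wrist_force(),read_time_s())
for n in("side","top"):
    s=snapshot(n);pickle.dump(s,open(n+"2.pkl","wb"))
    f=s["frame"][:,:,::-1]
    c=f[130:320,100:340] if n=="side" else f[100:290,150:390]
    cv2.imwrite(f"pics/{n}2.png",cv2.resize(c,None,fx=3,fy=3))
E
```

```text
True [0.51565651 0.15963288 0.01635694] [ 0.64630072 -0.65850723  4.9754178 ] 10.5583
```

View pics/side2.png

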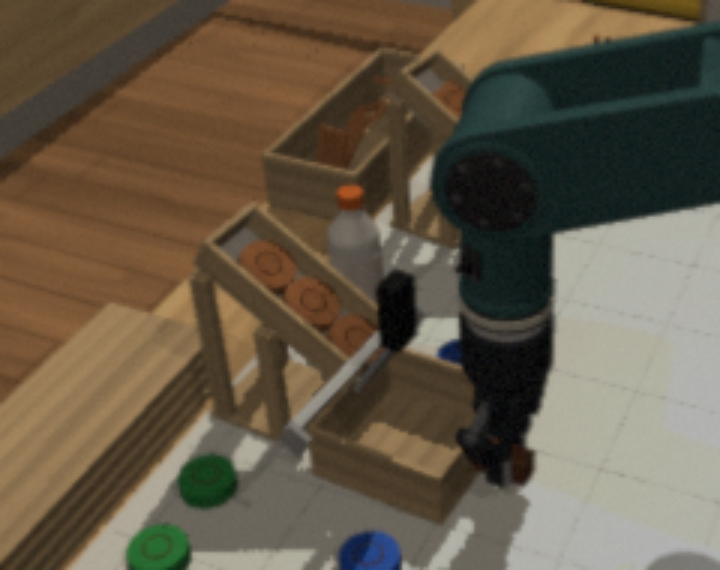

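View pics/top2.png

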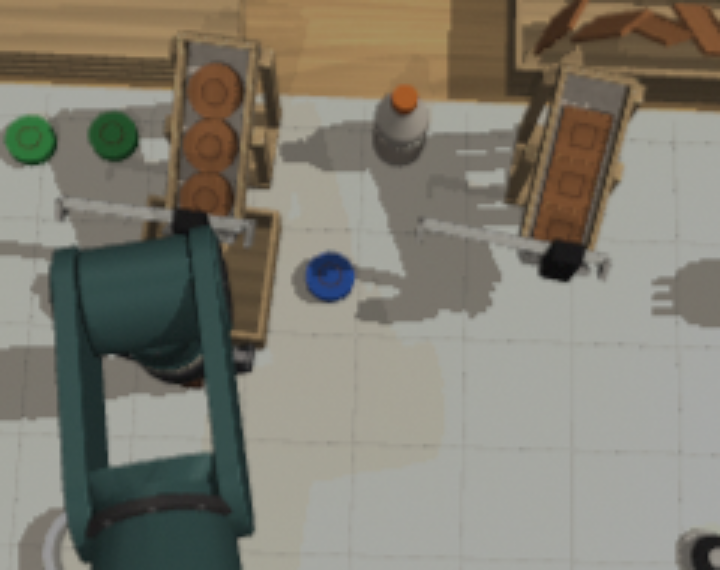

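The tray stands under the spout with its rear corners at about (150,205) and (278,213) in the top crop. The gate is shut and the block dispenser untouched. I'll release, back off and measure the tray before opening the gate.

```bash
python3 - <<'E'
from h import *;from plant import *
import pickle
np.set_printoptions(precision=4,suppress=True)
x=-.136
open_jaws();line_to(disp(x,0,.27),max_speed=.15)
grab()
move_to(disp(-.16,-.17,.27),down(YAW))
for n in("side","top"):
    s=snapshot(n);pickle.dump(s,open(n+"3.pkl","wb"))
    f=s["frame"][:,:,::-1]
    c=f[130:320,100:340] if n=="side" else f[130:250,160:310]
    cv2.imwrite(f"pics/{n}3.png",cv2.resize(c,None,fx=3 if n=="side" else 5,fy=3 if n=="side" else 5))
print(read_time_s(),read_gripper_width())
E
```

```text
14.7417 -0.0012650727798312954
```

View pics/top3.png

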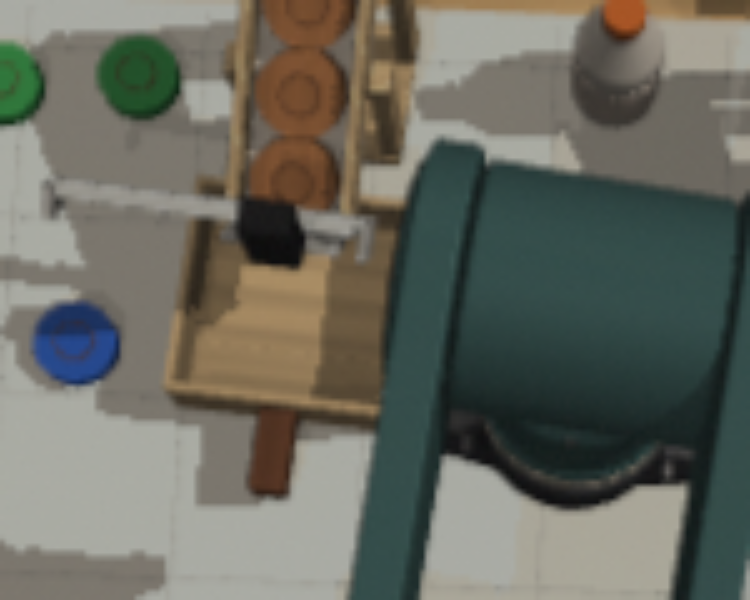

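The tray stands flat under the spout with its front-left corner at (168,393) and handle end at (268,493). The gate is still shut. I'll check these numbers, then push the grip.

```bash
cat > push.py <<'E'
from h import *;from plant import *
import pickle,sys
np.set_printoptions(precision=4,suppress=True)
T=pickle.load(open("top3.pkl","rb"));g=lambda x,y:(160+x/5-.4,130+y/5-.4)
def loc(p): d=p[:2]-LIP;return np.array([d@U,d@V])
a=loc(plane(T,g(168,393),.058));b=loc(plane(T,g(380,411),.058));h=loc(plane(T,g(268,493),.046));w=loc(plane(T,g(278,411),.046))
print("corner",a,"front wall",b,"handle end",h,"wall",w)
# expected tray at local (-.043,0): corner (-.108,.065), handle end (-.16,0)
if np.abs(a-[-.108,.065]).max()>.01 or np.abs(h-[-.162,0]).max()>.012: sys.exit("check")
move_to(disp(-.035,-.06,.25),down(YAW))
line_to(disp(-.035,-.06,.147),max_speed=.12)
print(line_to(disp(-.035,.07,.147),max_speed=.09,until_force=14),loc(np.array(read_ee_pos())),read_wrist_force())
hold(1.0)
for n in("side","top"):
    s=snapshot(n);pickle.dump(s,open(n+"4.pkl","wb"))
    f=s["frame"][:,:,::-1];c=f[130:320,100:340]
    if n=="side":cv2.imwrite("pics/side4.png",cv2.resize(c,None,fx=3,fy=3))
print(read_time_s())
E
python3 push.py
```

```text
corner [-0.1094  0.0616] front wall [-0.1043 -0.0609] handle end [-0.1583 -0.0024] wall [-0.1097 -0.001 ]
True [-0.0345  0.0356] [-1.2674 -3.3277  4.9115]
18.575
```

View pics/side4.png

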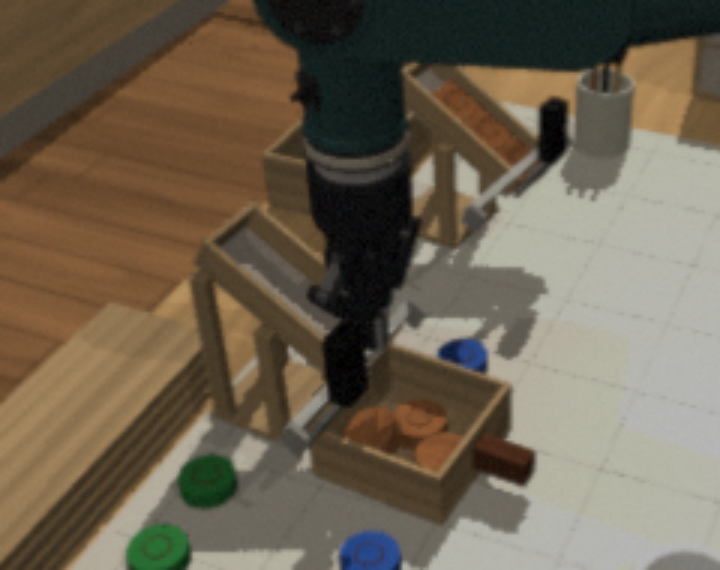

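All three discs lie in the tray, at (372,430), (420,418) and (440,450). I'm not sure the gate reached its stop, so I'll push again and measure the grip.

```bash
python3 - <<'E'
from h import *;from plant import *
import pickle
np.set_printoptions(precision=4,suppress=True)
def loc(p): d=np.array(p)[:2]-LIP;return np.array([d@U,d@V])
print(loc(read_ee_pos()),read_wrist_force())
print(line_to(disp(-.035,.07,.147),max_speed=.03,until_force=16),loc(read_ee_pos()),read_wrist_force())
hold(.3);print(loc(read_ee_pos()),read_wrist_force())
line_to(disp(-.035,-.03,.147),max_speed=.15)
line_to(disp(-.035,-.03,.27),max_speed=.2)
move_to(disp(-.2,-.25,.3),down(YAW))
T=snapshot("top");S=snapshot("side");pickle.dump(T,open("top5.pkl","wb"))
def blob(s,near):
    h=s["frame"].max(2)<45;n,l,st,c=cv2.connectedComponentsWithStats(h.astype(np.uint8))
    i=min((i for i in range(1,n) if st[i,4]>40),key=lambda i:np.hypot(*(c[i]-near)));return st[i],c[i]
P=disp(-.035,.075,.162)
for s in(T,S):
    p=proj(s,P)[0];print("expected",p,"blob",*blob(s,p))
bt,bs=[blob(s,proj(s,P)[0])[1] for s in(T,S)];m,e=tri(T,bt,S,bs);print("grip centre",loc(m),m[2],e)
c=T["frame"][100:290,120:360,::-1];cv2.imwrite("pics/top5.png",cv2.resize(c,None,fx=3,fy=3));print(read_time_s())
E
```

```text
[-0.0345  0.0356] [-0.7687 -1.1896  4.2851]
True [-0.0346  0.0351] [ 0.034  -2.3723  3.0311]
[-0.0346  0.035 ] [-2.784  -1.4111  4.8695]
expected [186.0005 172.812 ] blob [179 166  15  14 154] [185.8442 172.461 ]
expected [215.1407 249.3556] blob [206 237  18  38 362] [214.5994 252.1768]
grip centre [-0.033   0.0769] 0.1543996581062131 0.0018733932260467483
21.8417
```

View pics/top5.png

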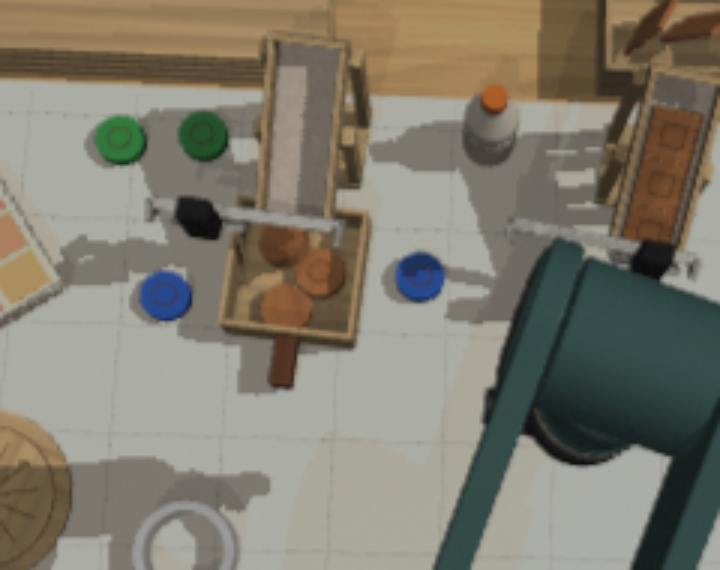

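The lane is empty and the three discs are in the tray at (283,243), (320,272) and (286,306). The block gate is shut. I'll compare the grip's travel with its shut position.

```bash
python3 - <<'E'
from h import *;import pickle
from plant import *
def loc(p): d=np.array(p)[:2]-LIP;return np.array([d@U,d@V])
L=lambda f:pickle.load(open(f,"rb"))
def blob(s,near):
    h=s["frame"].max(2)<45;n,l,st,c=cv2.connectedComponentsWithStats(h.astype(np.uint8))
    i=min((i for i in range(1,n) if st[i,4]>40),key=lambda i:np.hypot(*(c[i]-near)));return st[i],c[i]
S5=snapshot("side");r=[]
for T,S,y in((L("top.pkl"),L("side.pkl"),0),(L("top5.pkl"),S5,.075)):
    P=disp(-.035,y,.162);b=[blob(s,proj(s,P)[0]) for s in(T,S)];print(b)
    m,e=tri(T,b[0][1],S,b[1][1]);r.append(loc(m));print(loc(m),m[2],e)
print("travel",r[1]-r[0])
E
```

```text
[(array([207, 169,  14,  14, 148], dtype=int32), array([213.66891892, 175.9527027 ])), (array([225, 220,  14,  27, 289], dtype=int32), array([231.62629758, 232.97231834]))]
[-0.03374298  0.00137816] 0.15851994856492718 0.001488999441764449
[(array([179, 166,  15,  14, 154], dtype=int32), array([185.84415584, 172.46103896])), (array([205, 237,  19,  39, 363], dtype=int32), array([214.58953168, 252.21763085]))]
[-0.03296656  0.07696212] 0.1542838840663961 0.0018816410582851832
travel [0.00077642 0.07558395]
```

The grip travelled 75.6 mm, which matches the 75 mm end stop, and the second push met a hard stop. I'm handing it in.

```bash
python3 -c "
from plant import *
print(finish_job(),read_time_s())"
```

```text
the job is handed in; nothing more can be done
the job is handed in; nothing more can be done
```

I handed the job in at about 22 s of the 48 s; no verdict came back. The tray stands under the round-piece spout with all three discs in it, the disc gate is at its end stop (75.6 mm measured), and the last picture showed the block gate shut and nothing in view disturbed.

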